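# Reset a hand-wound spring drive to the red setting

## Robot

A 6-joint arm with a two-finger parallel gripper is mounted at the origin on the work surface. World frame = base frame: x ahead of the robot, y to its left, z up, the work surface at z = 0. Lengths are in mm, angles in rad, forces in N, time in s.
With the tool pointing down it reaches from about 350 to 775 mm from the base axis. Payload 7.3 kg.
Tool frame: the origin (TCP) lies midway between the tips of the shut fingers; the grasp point (between the pads) lies 19 mm behind it (bot.grip_depth is the distance from the TCP to the grasp point, in mm); z points along the fingers, x is the direction in which the jaws open and shut, and the axes are right-handed (so a half turn about z gives the same grasp; the last joint's range is limited). The gripper opens to 92 mm and grips with 3 to 60 N. Pads are 19 mm wide; open, the fingers measure 130 mm over their backs; the gripper's body (75 mm by 190 mm) begins 47 mm behind the grasp point.
Start: joints at [-1.468, 0.342, 1.524, -0, 1.275, -0.146], TCP at [129.298, -508.849, 226.741] pointing down, gripper open.
Joint ranges: [-2.53, 2.53], [-0.77, 2.02], [0.04, 2.7], [-1, 4.14], [0.28, 2.66], [-3.11, 3.11]. Speed limits (rad/s): [2.57, 2.57, 3.14, 3.14, 3.14, 3.14].

## Interface

Orientations are given as [roll, pitch, yaw] about the fixed x, y, z axes, in that order (R = Rz(yaw) Ry(pitch) Rx(roll)).
In Python, from plant import bot gives the robot as it stands. The module is installed in compiled form; this text tells all that it offers.
- The arm moves only by the shell command python3 -m inch 'ROWS'. ROWS is JSON, a list that holds one entry, the list of rows, each a list of 7 numbers: the shift along the tool's x, y, z each as a share of 0.2 m, from -1 to 1, then the turn, a rotation vector about the tool's x, y, z each as a share of 45 degrees, from -1 to 1, then the closure, from -1 (fully open) to 1 (shut), so that 0 is half open. A call has exactly 10 rows; each row is the pose to reach, as a shift and turn from the pose commanded when the call began, along the tool's axes at that moment; what a row does not reach only later rows make up. A row lasts 1/8 s, in which the tool goes at most 62.5 mm and 10.7 degrees, less where a joint would pass 70% of its speed; a pose out of reach is approached as far as the arm can. A call with a number of a shift or a turn outside -1 to 1 is refused whole. A call with a gripper value outside its range is refused whole. The fingers move at their own pace and stop on an object; the grip force is fixed at half the most. Time passes only in rows, so rows that repeat a pose let the fingers close, or fill a call up. It gives the time, the measured TCP pose, the force and the opening at its end, in the units of the state.
- bot.get_obs(): the state, without advancing time (a new reading comes with each control period).
- bot.capture(name): name is "scene" or "top"; returns the picture (420x560x3 uint8, red, green, blue); there is no depth.
- bot.camera_params(name): a dict with "fx", "fy", "cx", "cy" (pixels), "R" (3x3) and "t" (3): a world point X has camera coordinates R X + t. Camera axes: x right, y down, z forward; pixel columns grow to the right and rows downward; lengths in mm; the calibration is good to about 2 mm. A picture is of the moment at which its call begins. camera_params takes no time and is no camera call.
- bot.close_job(): hands the job in, once; it reports no verdict.
The state is a dict: "time": time; "joint_positions": joint angles; "dq": joint speeds; "tau": joint torques, N m; "tool_pos": TCP position; "tcp_rot": TCP orientation; "contact_force": force on the tool from outside, world axes, zero at the start; "moment": the same for the moment, N m; "grip_width": finger opening in mm.
Only numpy, scipy, OpenCV 4.12 (cv2) and the standard library are available. Lean on these libraries where they do the work, as an engineer would, in place of code of your own. Each camera call takes 0.05 s, during which the arm holds its last target.

## Task

The spring drive was left wound up: push the green release post so that the pawl lifts and the spring lets itself down completely (white pointer back at the white zero line), then wind the black knob clockwise, gripping afresh as often as needed, until the pawl catches at the tooth where the white pointer points at the red-headed peg. Before each time you let go of the knob, ease it back until the pawl takes the load, so that the wheel never snaps back. At the end the pawl alone holds the spring, with the other things on the bench left where they stand.

Things in the scene. Friction and masses are not known exactly. Their poses are not given: they have to be found in the camera images.
- drive: Spring drive, fixed on the bench: grey plate 250 x 260 x 14 mm, black dial, drum, brass ratchet wheel on top. Origin on the bench below the wheel's upright axis, z up; x, y along the plate's edges (plate spans x -135 to 115, y -110 to 150 mm). Pawl at the +x side, release post at the +x +y corner.
- wheel: Brass ratchet wheel, 124 mm across 16 saw teeth (0.393 rad each), 30 to 44 mm above the bench, turning with knob and pointer about the drive's axis. Origin on the axis at bench level, x along the pointer. A spring drives it anticlockwise (from above), 0.09 N m plus 0.035 per rad, to a stop at the zero line; winds clockwise, up to 4.45 rad. Damped: letting down takes 1 to 4 s, pawl held off.
- knob_grip (a point): Middle of the black bar knob on the wheel: 90 mm long along this point's x axis (the pointer's direction), 28 mm wide, 46 mm tall (58 to 104 mm above the bench). This point lies on the wheel's axis, 86 mm above the bench. Below it are only hub and pointer (top at 50 mm). Winding takes up to about 0.35 N m; it must turn 1.86 to 2.65 rad in all.
- pointer_tip (a point): Tip of the white pointer that turns with the wheel, 76 mm from its axis, 48 mm above the bench.
- zero_mark (a point): Middle of the white zero line on the dial, 89 mm from the wheel's axis, where the pointer stands when the spring is fully let down.
- pawl: Dark steel two-armed lever on an upright pivot (its origin) at (66, 60) mm in the drive's frame. A spring presses it into the teeth. It clicks over the teeth as the knob is wound clockwise; turned back, the wheel meets it within one tooth and is held: then the knob stops pulling. Held positions: 0.293 rad clockwise from the zero line and every 0.393 rad after; the three pegs stand exactly at the 5th, 6th and 7th.
- release_post (a point): Centre of the upright green post at the end of the pawl's long arm: 16 mm in diameter, 31 to 81 mm above the bench, this point 60 mm above it, at (70, 125) mm in the drive's frame with the pawl seated. Pushed 10 mm or more towards the drive's -x (end stop near 20 mm, 3 to 8 N) it lifts the pawl clear; let go, it springs back.
- red_head (a point): Red head (16 mm in diameter) of one of the three fixed pegs at the dial's edge, 90 mm from the wheel's axis, 40 mm above the bench: the wanted setting. It may stand at any of the three places.
- blue_head (a point): Blue head of another peg, same size: not wanted.
- yellow_head (a point): Yellow head of another peg, same size: not wanted.
- trolley_mid (a point): Bystander: blue dynamics trolley 160 x 75 x 42 mm with a pin, this point 30 mm above its underside.
- mass_hanger_mid (a point): Bystander: stack of slotted masses, 40 mm in diameter, 90 mm high with its rod, this point 25 mm up.
- beaker_mid (a point): Bystander: clear beaker, 70 mm in diameter, 90 mm high, this point half-way up.
- driver_mid (a point): Bystander: screwdriver lying on the bench.
- wood_block_mid (a point): Bystander: wooden block 100 x 45 x 30 mm, this point its centre.
- g_clamp_mid (a point): Bystander: red G-clamp lying flat, about 100 x 70 x 16 mm, this point on its frame.

How it is judged:
By the outcome, as a careful person would: the job done as asked, in the order asked, and still so for the second after the job is handed in, with the robot touching nothing.
It also fails if it takes over 69 s, if anything falls off the work surface, if the arm or the gripper's body presses on something with over 40 N, if the wrist force passes 120 N, or if a joint passes its speed limit or range.

## Working session

There is one attempt and no reset: what is moved stays moved. The work goes in short steps, Python scripts to look and compute and a shell command to move; the robot and the scene stay as the last step left them, time stands still between calls to the robot, and variables do not carry over. Pictures are saved under pics/ and viewed, and the job is handed in when it is done.

```bash
mkdir -p pics; python3 - <<'E'
from plant import bot
import cv2
print(bot.get_obs())
for n in("scene","top"):
    p=bot.camera_params(n);print(n,p)
    cv2.imwrite(f"pics/{n}0.png",cv2.cvtColor(bot.capture(n),cv2.COLOR_RGB2BGR))
E
```

```text
{'time': 0.0, 'joint_positions': array([-1.46801110e+00,  3.42705380e-01,  1.52503024e+00, -1.19567860e-05,
        1.27538759e+00, -1.45997886e-01]), 'dq': array([-0.00086098, -0.00107024,  0.00134907,  0.00031432, -0.00095577,
       -0.00014332]), 'tau': array([-1.81397656e-03, -4.31246388e+01, -2.44222319e+01,  7.14331074e-02,
        5.60276338e-02, -1.41945525e-04]), 'tool_pos': array([ 129.24445482, -508.41876315,  226.04934827]), 'tcp_rot': array([-3.14138130e+00,  1.51593238e-03, -1.32200956e+00]), 'contact_force': array([ 5.18227300e-04, -3.37187701e-02,  6.87654163e-01]), 'moment': array([0.03346182, 0.0275814 , 0.03676892]), 'grip_width': 91.49528668245351}
scene {'fx': 418.379637902291, 'fy': 418.379637902291, 'cx': 277.31961810323173, 'cy': 207.25650758736353, 'R': array([[-0.57792024,  0.81592018,  0.01680652],
       [ 0.42640706,  0.31945727, -0.84624114],
       [-0.69583419, -0.48189346, -0.53253495]]), 't': array([ 343.60377683, -199.80170439, 1269.16575657])}
top {'fx': 449.71802265162177, 'fy': 449.71802265162177, 'cx': 278.3401450042482, 'cy': 222.0578299954223, 'R': array([[-0.02337633, -0.99953654,  0.01950021],
       [-0.98568128,  0.01978538, -0.16745433],
       [ 0.16699091, -0.02313546, -0.98568696]]), 't': array([ 29.77949791, 624.21084066, 830.5869964 ])}
```

View pics/scene0.png

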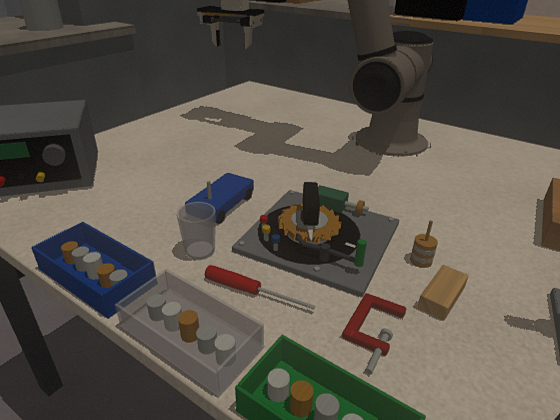

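View pics/top0.png

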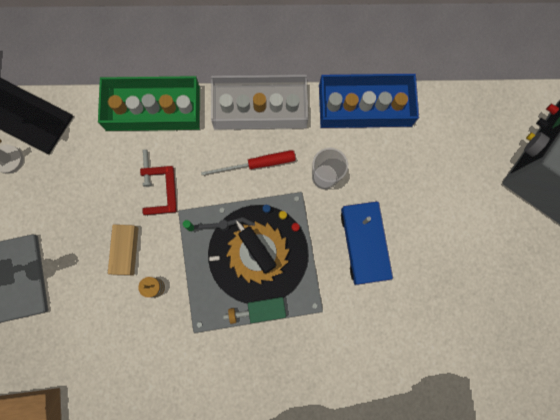

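```bash
cat > h.py <<'E'
from plant import bot
import numpy as np,cv2
def ray(n,u,v,z):
    p=bot.camera_params(n);R,t=np.array(p['R']),np.array(p['t'])
    c=-R.T@t; d=R.T@np.array([(u-p['cx'])/p['fx'],(v-p['cy'])/p['fy'],1])
    return c+d*(z-c[2])/d[2]
def proj(n,X):
    p=bot.camera_params(n);x=np.array(p['R'])@np.array(X)+p['t']
    return np.array([p['fx']*x[0]/x[2]+p['cx'],p['fy']*x[1]/x[2]+p['cy']])
def snap(name,n="top",box=(170,185,330,340),s=4):
    im=cv2.cvtColor(bot.capture(n),cv2.COLOR_RGB2BGR);cv2.imwrite(f"pics/{name}_full.png",im)
    a,b,c,d=box;cv2.imwrite(f"pics/{name}.png",cv2.resize(im[b:d,a:c],None,fx=s,fy=s,interpolation=cv2.INTER_CUBIC));return im
E
python3 - <<'E'
import cv2
im=cv2.imread('pics/top0.png')[185:335,170:330];cv2.imwrite('pics/c0.png',cv2.resize(im,None,fx=4,fy=4,interpolation=2))
im=cv2.imread('pics/scene0.png')[175:295,225:415];cv2.imwrite('pics/c1.png',cv2.resize(im,None,fx=4,fy=4,interpolation=2))
E
```

```text
(no output)
```

View pics/c0.png

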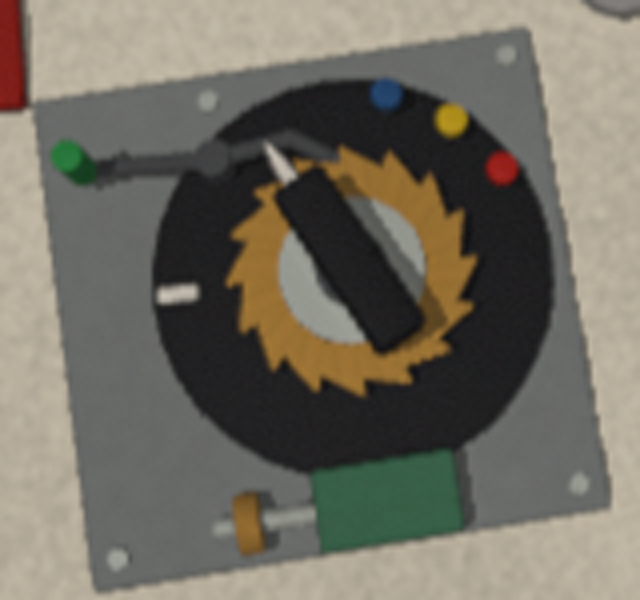

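View pics/c1.png

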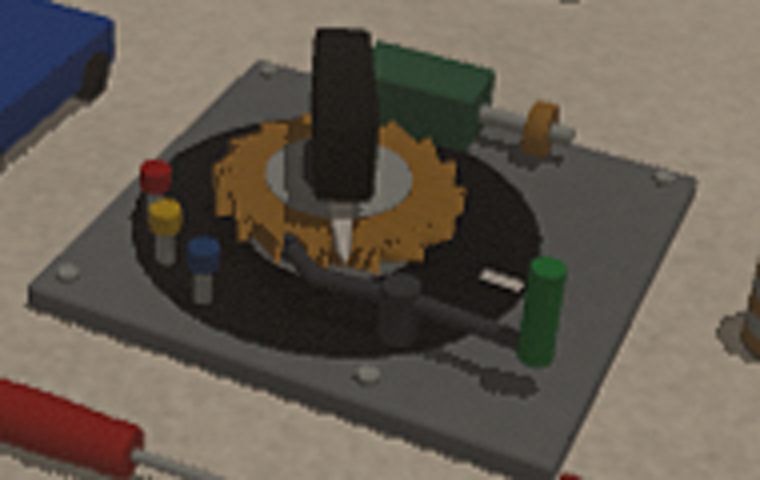

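```bash
cat > m.py <<'E'
from h import *
C=lambda x,y:(170+(x+.5)/4-.5,185+(y+.5)/4-.5)
pl=np.array([[115,150],[115,-110],[-135,-110],[-135,150]],float)
pc=np.array([ray("top",*C(*p),14)[:2] for p in [(35,103),(528,30),(608,508),(97,590)]])
H,_=cv2.estimateAffinePartial2D(pl,pc)
print(pc.round(1),'\n',H.round(3)); th=np.arctan2(H[1,0],H[0,0]);print('scale',np.hypot(H[0,0],H[1,0]),'yaw',th)
O=H[:,2]
R=np.array([[np.cos(th),-np.sin(th)],[np.sin(th),np.cos(th)]])
ang=lambda p:np.arctan2(*((p-O)[::-1]))
for n,x,y,z in [('post',68,155,81),('ptip',266,143,48),('zero',177,293,15),('red',502,168,44),('yel',452,119,44),('blue',387,94,44),('knobtop_mid',350,260,104)]:
    p=ray("top",*C(x,y),z)[:2];d=R.T@(p-O);print(n,p.round(1),'drive',d.round(1),'r',np.hypot(*d).round(1),'worldang',ang(p).round(3))
print('origin',O)
E
python3 m.py
```

```text
[[659.6 219.6]
 [693.2 -34.5]
 [449.1 -66.5]
 [415.7 186.1]] 
 [[ 9.75000e-01 -1.30000e-01  5.66743e+02]
 [ 1.30000e-01  9.75000e-01  5.79840e+01]]
scale 0.9838685657885329 yaw 0.1324858398759234
post [620.8 190.3] drive [ 71.1 124. ] r 142.9 worldang 1.183
ptip [630.5  99.2] drive [68.6 32.5] r 75.9 worldang 0.574
zero [560.5 146.9] drive [ 5.5 89. ] r 89.1 worldang 1.641
red [616.3 -17. ] drive [ 39.2 -80.9] r 89.9 worldang -0.987
yel [641.4   7.1] drive [ 67.3 -60.3] r 90.4 worldang -0.598
blue [654.7  39.2] drive [ 84.7 -30.3] r 90.0 worldang -0.211
knobtop_mid [565.7  57.4] drive [-1.1 -0.5] r 1.2 worldang -2.6
origin [566.74256547  57.98364351]
```

```bash
python3 -m inch '[[[-0.15,-0.2,0,0,0,0,1],[-0.35,-0.42,0,0,0,0,1],[-0.52,-0.64,0,0,0,0,1],[-0.69,-0.85,0,0,0,0,1],[-0.83,-1,0,0,0,0,1],[-0.83,-1,0,0,0,0,1],[-0.83,-1,0,0,0,0,1],[-0.83,-1,0,0,0,0,1],[-0.83,-1,0,0,0,0,1],[-0.83,-1,0,0,0,0,1]]]'; python3 -m inch '[[[-0.2,-0.25,0,0,0,0,1],[-0.4,-0.5,0,0,0,0,1],[-0.6,-0.75,0,0,0,0,1],[-0.83,-1,0,0,0,0,1],[-0.83,-1,0,0,0,0,1],[-0.83,-1,0,0,0,0,1],[-0.83,-1,0,0,0,0,1],[-0.83,-1,0,0,0,0,1],[-0.83,-1,0,0,0,0,1],[-0.83,-1,0,0,0,0,1]]]'
```

```text
time: 1.35
tool_pos: [281.9, -299.1, 226.6]
tcp_rot: [3.141, 0.0, -1.323]
contact_force: [-0.3, -0.7, -0.5]
grip_width: 0.5
time: 2.6
tool_pos: [435.1, -89.0, 226.8]
tcp_rot: [-3.142, -0.0, -1.323]
contact_force: [-0.1, 0.2, 0.1]
grip_width: 0.2
```

```bash
python3 -m inch '[[[-0.2,-0.25,0,0,0,0,1],[-0.4,-0.5,0,0,0,0,1],[-0.6,-0.75,0,0,0,0,1],[-0.8,-1,0,0,0,0,1],[-0.8,-1,0,0,0,0,1],[-0.8,-1,0,0,0,0,1],[-0.8,-1,0,0,0,0,1],[-0.8,-1,0,0,0,0,1],[-0.8,-1,0,0,0,0,1],[-0.8,-1,0,0,0,0,1]]]'; python3 -m inch '[[[-0.15,-0.2,0.1,0,0,0.15,1],[-0.31,-0.39,0.2,0,0,0.15,1],[-0.31,-0.39,0.3,0,0,0.15,1],[-0.31,-0.39,0.3,0,0,0.15,1],[-0.31,-0.39,0.3,0,0,0.15,1],[-0.31,-0.39,0.3,0,0,0.15,1],[-0.31,-0.39,0.3,0,0,0.15,1],[-0.31,-0.39,0.3,0,0,0.15,1],[-0.31,-0.39,0.3,0,0,0.15,1],[-0.31,-0.39,0.3,0,0,0.15,1]]]'
python3 - <<'E'
from h import *
snap('pre',box=(170,185,330,320));snap('pre2','scene',(240,120,440,290))
E
```

```text
time: 3.85
tool_pos: [589.6, 115.3, 226.9]
tcp_rot: [-3.141, -0.0, -1.323]
contact_force: [0.2, 0.6, -0.1]
grip_width: 0.1
time: 5.1
tool_pos: [650.0, 195.0, 166.7]
tcp_rot: [3.142, -0.0, -1.44]
contact_force: [-0.1, -0.1, -0.4]
grip_width: 0.5
```

View pics/pre2.png

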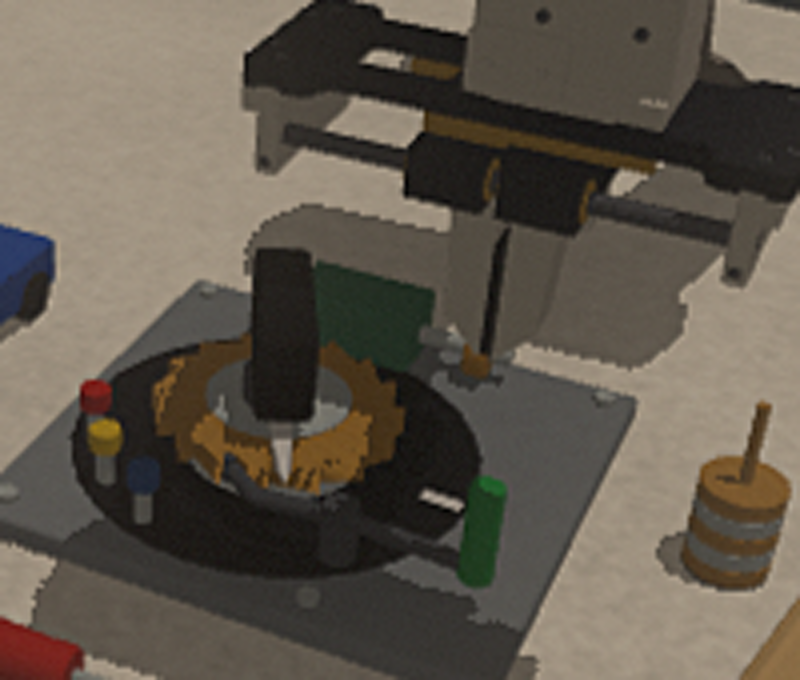

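```bash
python3 -m inch '[[[0,0,0.1,0,0,0,1],[0,0,0.25,0,0,0,1],[0,0,0.4,0,0,0,1],[0,0,0.54,0,0,0,1],[0,0,0.54,0,0,0,1],[0,0,0.54,0,0,0,1],[0,0.02,0.54,0,0,0,1],[0,0.04,0.54,0,0,0,1],[0,0.04,0.54,0,0,0,1],[0,0.04,0.54,0,0,0,1]]]'; python3 -m inch '[[[0,0.01,0,0,0,0,1],[0,0.02,0,0,0,0,1],[0,0.03,0,0,0,0,1],[0,0.04,0,0,0,0,1],[0,0.05,0,0,0,0,1],[0,0.06,0,0,0,0,1],[0,0.07,0,0,0,0,1],[0,0.08,0,0,0,0,1],[0,0.09,0,0,0,0,1],[0,0.095,0,0,0,0,1]]]'
python3 - <<'E'
from h import *
print(bot.get_obs()['contact_force'])
snap('push','scene',(240,120,440,290))
E
```

```text
time: 6.45
tool_pos: [642.2, 194.0, 59.0]
tcp_rot: [-3.141, -0.0, -1.44]
contact_force: [1.0, 1.0, 0.1]
grip_width: 0.3
time: 7.7
tool_pos: [623.2, 191.3, 58.7]
tcp_rot: [-3.141, -0.0, -1.44]
contact_force: [2.1, 0.9, 0.8]
grip_width: 0.6
[2.09063976 0.86076891 0.84451036]
```

View pics/push.png

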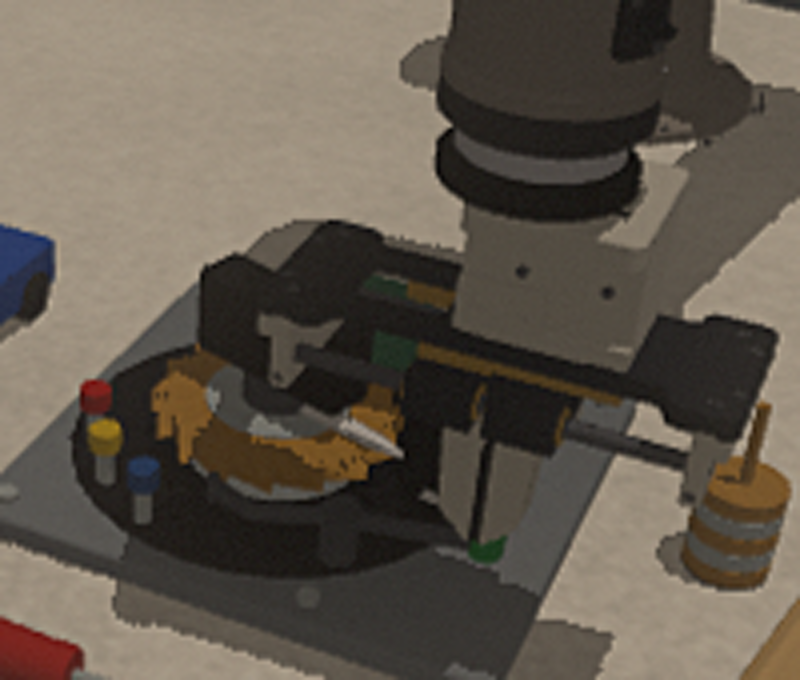

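```bash
for i in 1 ; do python3 -m inch '[[[0,0.01,0,0,0,0,1],[0,0.01,0,0,0,0,1],[0,0.01,0,0,0,0,1],[0,0.01,0,0,0,0,1],[0,0.01,0,0,0,0,1],[0,0.01,0,0,0,0,1],[0,0.01,0,0,0,0,1],[0,0.01,0,0,0,0,1],[0,0.01,0,0,0,0,1],[0,0.01,0,0,0,0,1]]]'; done; python3 -m inch '[[[0,0,0,0,0,0,1],[0,0,0,0,0,0,1],[0,0,0,0,0,0,1],[0,0,0,0,0,0,1],[0,0,0,0,0,0,1],[0,0,0,0,0,0,1],[0,0,0,0,0,0,1],[0,0,0,0,0,0,1],[0,0,0,0,0,0,1],[0,0,0,0,0,0,1]]]';python3 -m inch '[[[0,0,0,0,0,0,1],[0,0,0,0,0,0,1],[0,0,0,0,0,0,1],[0,0,0,0,0,0,1],[0,0,0,0,0,0,1],[0,0,0,0,0,0,1],[0,0,0,0,0,0,1],[0,0,0,0,0,0,1],[0,0,0,0,0,0,1],[0,0,0,0,0,0,1]]]'
python3 - <<'E'
from h import *
snap('push2','scene',(240,120,440,290))
E
```

```text
time: 9.0
tool_pos: [621.2, 191.2, 58.7]
tcp_rot: [3.142, -0.0, -1.44]
contact_force: [3.3, -2.8, -0.6]
grip_width: 0.5
time: 10.25
tool_pos: [621.2, 191.3, 58.7]
tcp_rot: [3.142, -0.0, -1.44]
contact_force: [3.3, -3.3, -0.1]
grip_width: 0.7
time: 11.5
tool_pos: [621.3, 191.2, 58.7]
tcp_rot: [-3.142, -0.0, -1.44]
contact_force: [3.6, -2.7, -0.7]
grip_width: 0.8
```

View pics/push2.png

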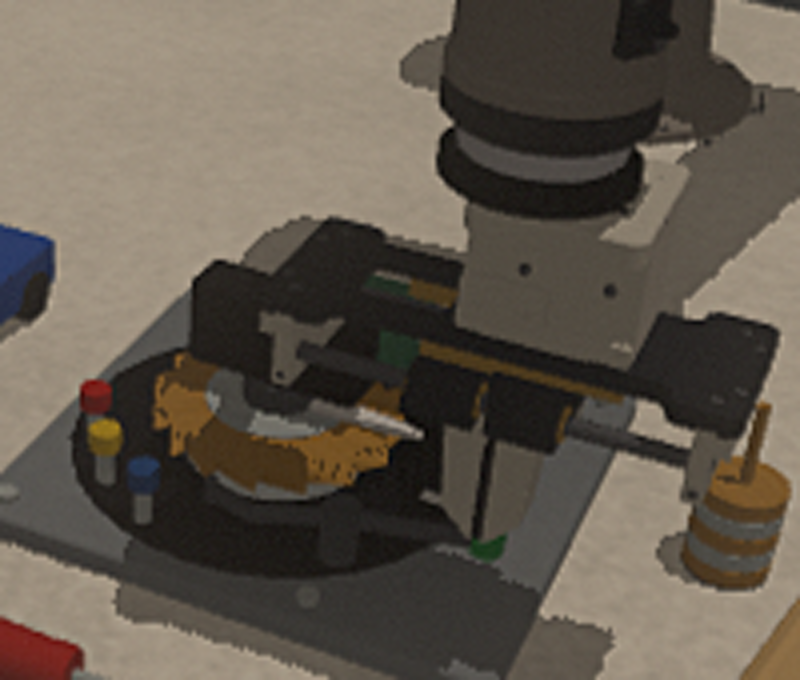

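```bash
python3 - <<'E'
from h import *
for a in (1.641,1.55,1.45,1.35,1.25,1.15,1.05):
    u=proj('scene',[566.5+76*np.cos(a),58+76*np.sin(a),48]); print(a,(u-[240,120])*4)
E
```

```text
1.641 [423.6150062  437.32919735]
1.55 [417.09580433 444.28970736]
1.45 [408.46654909 451.47813275]
1.35 [398.37202622 458.0942686 ]
1.25 [386.90552987 464.04966996]
1.15 [374.18259619 469.2622883 ]
1.05 [360.34003137 473.65834008]
```

```bash
python3 -m inch '[[[0,-0.03,0,0,0,0,1],[0,-0.07,0,0,0,0,1],[0,-0.11,0,0,0,0,1],[0,-0.15,0,0,0,0,1],[0,-0.15,0,0,0,0,1],[0,-0.15,-0.15,0,0,0,1],[0,-0.15,-0.3,0,0,0,1],[0,-0.15,-0.45,0,0,0,1],[0,-0.15,-0.56,0,0,0,1],[0,-0.15,-0.56,0,0,0,1]]]'
python3 - <<'E'
from h import *
snap('rel')
E
```

```text
time: 12.8
tool_pos: [651.7, 195.5, 172.6]
tcp_rot: [-3.138, 0.0, -1.44]
contact_force: [-0.7, 0.1, -0.2]
grip_width: 0.4
```

View pics/rel.png

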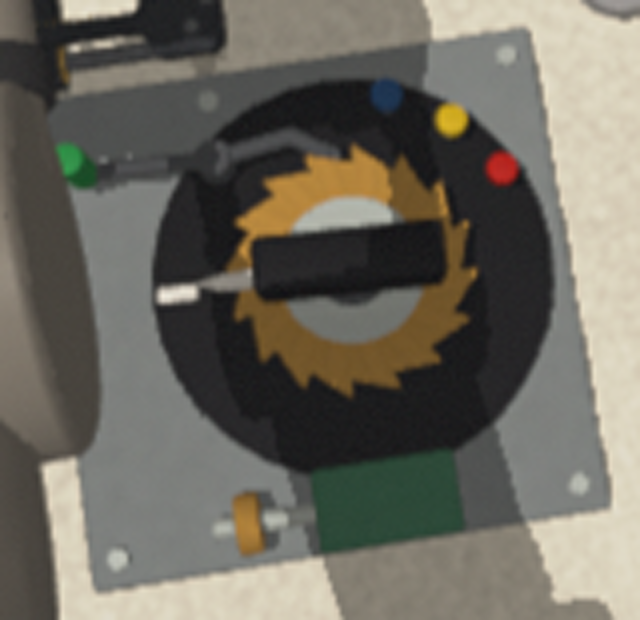

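```bash
python3 -m inch '[[[0.15,0.12,0,0,0,-0.2,-1],[0.3,0.25,0,0,0,-0.4,-1],[0.45,0.37,0,0,0,-0.6,-1],[0.627,0.513,0,0,0,-0.8,-1],[0.627,0.513,0,0,0,-0.96,-1],[0.627,0.513,0,0,0,-0.96,-1],[0.627,0.513,0,0,0,-0.96,-1],[0.627,0.513,0,0,0,-0.96,-1],[0.627,0.513,0,0,0,-0.96,-1],[0.627,0.513,0,0,0,-0.96,-1]]]'
python3 -m inch '[[[0,0,0,0,0,-0.2,-1],[0,0,0,0,0,-0.4,-1],[0,0,0,0,0,-0.6,-1],[0,0,0,0,0,-0.8,-1],[0,0,0,0,0,-0.96,-1],[0,0,0,0,0,-0.96,-1],[0,0,0,0,0,-0.96,-1],[0,0,0,0,0,-0.96,-1],[0,0,0,0,0,-0.96,-1],[0,0,0,0,0,-0.96,-1]]]'
python3 - <<'E'
from h import *
o=bot.get_obs();print(o['joint_positions'],o['tcp_rot'],o['tool_pos'])
E
```

```text
time: 14.1
tool_pos: [565.7, 57.6, 170.6]
tcp_rot: [3.142, -0.0, -0.686]
contact_force: [0.9, -0.4, 0.6]
grip_width: 91.1
time: 15.35
tool_pos: [565.7, 57.5, 170.7]
tcp_rot: [3.141, -0.0, 0.068]
contact_force: [1.1, 1.1, 0.2]
grip_width: 91.5
[-3.34814007e-02  4.69470401e-01  1.48599948e+00 -1.02116292e-04
  1.18603768e+00 -1.01292770e-01] [ 3.14148988e+00 -7.50849914e-05  6.78496967e-02] [565.68954254  57.46556027 170.7029998 ]
```

```bash
python3 -m inch '[[[0.003,-0.002,0.12,0,0,0,-1],[0.003,-0.002,0.25,0,0,0,-1],[0.003,-0.002,0.4,0,0,0,-1],[0.003,-0.002,0.52,0,0,0,-1],[0.003,-0.002,0.52,0,0,0,-1],[0.003,-0.002,0.52,0,0,0,1],[0.003,-0.002,0.52,0,0,0,1],[0.003,-0.002,0.52,0,0,0,1],[0.003,-0.002,0.52,0,0,0,1],[0.003,-0.002,0.52,0,0,0,1]]]'
python3 - <<'E'
from h import *
o=bot.get_obs();print(o['contact_force'],o['moment'],o['tcp_rot'],o['tool_pos'],o['grip_width'])
snap('grip','scene',(240,120,440,290))
E
```

```text
time: 16.6
tool_pos: [566.3, 57.9, 66.9]
tcp_rot: [3.141, -0.0, 0.068]
contact_force: [-0.0, 0.5, -0.2]
grip_width: 46.4
[-0.00996246  0.47048486 -0.1615643 ] [-0.02822923 -0.09992599  0.02770943] [ 3.14145498e+00 -2.05987929e-04  6.82076325e-02] [566.26095296  57.87056783  66.85906065] 46.40878424631252
```

View pics/grip.png

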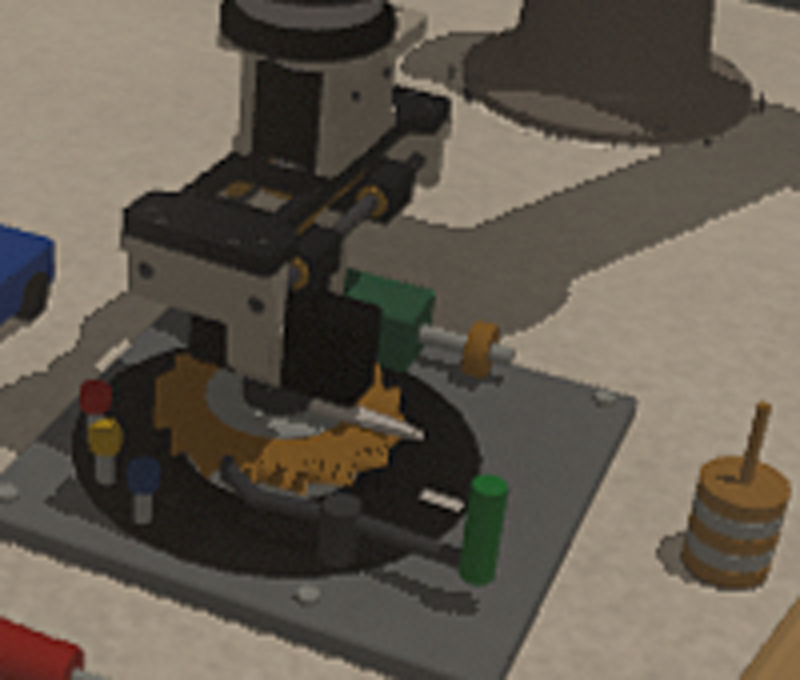

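```bash
python3 -m inch '[[[0,0,0,0,0,0,1],[0,0,0,0,0,0,1],[0,0,0,0,0,0,1],[0,0,0,0,0,0,1],[0,0,0,0,0,0,1],[0,0,0,0,0,0.03,1],[0,0,0,0,0,0.08,1],[0,0,0,0,0,0.14,1],[0,0,0,0,0,0.20,1],[0,0,0,0,0,0.20,1]]]'
python3 - <<'E'
from h import *
o=bot.get_obs();print(o['contact_force'],o['moment'],o['tcp_rot'],o['tool_pos'],o['grip_width'])
E
```

```text
time: 17.9
tool_pos: [569.2, 58.0, 66.8]
tcp_rot: [-3.141, -0.006, -0.09]
contact_force: [11.3, 1.5, -6.4]
grip_width: 28.2
[11.2831957   1.51250118 -6.41196881] [ 0.32911954 -1.26051726  0.06068997] [-3.14072636 -0.0062399  -0.08957915] [569.2467861   58.04254989  66.78749254] 28.23252891154859
```

```bash
python3 -m inch '[[[0.01,0,0,0,0,0.05,1],[0.017,0,0,0,0,0.1,1],[0.017,0,0,0,0,0.15,1],[0.017,0,0,0,0,0.2,1],[0.017,0,0,0,0,0.26,1],[0.017,0,0,0,0,0.32,1],[0.017,0,0,0,0,0.38,1],[0.017,0,0,0,0,0.44,1],[0.017,0,0,0,0,0.5,1],[0.017,0,0,0,0,0.5,1]]]'
python3 - <<'E'
from h import *
o=bot.get_obs();print(o['contact_force'],o['moment'],o['tcp_rot'],o['tool_pos'],o['grip_width'],o['joint_positions'])
E
```

```text
time: 19.15
tool_pos: [569.4, 58.0, 66.8]
tcp_rot: [-3.142, 0.001, -0.481]
contact_force: [-1.3, 2.8, 2.0]
grip_width: 27.8
[-1.28545548  2.79141783  1.98662422] [0.19142369 0.02579675 0.07969084] [-3.14150694e+00  5.11471384e-04 -4.80905121e-01] [569.35617163  57.99511729  66.77128486] 27.846656188454194 [-3.25525109e-02  5.95875351e-01  1.58997247e+00  3.65924161e-04
  9.56168626e-01  4.48141557e-01]
```

```bash
python3 -m inch '[[[0,0,0,0,0,0.1,1],[0,0,0,0,0,0.2,1],[0,0,0,0,0,0.3,1],[0,0,0,0,0,0.4,1],[0,0,0,0,0,0.5,1],[0,0,0,0,0,0.6,1],[0,0,0,0,0,0.7,1],[0,0,0,0,0,0.8,1],[0,0,0,0,0,0.9,1],[0,0,0,0,0,0.95,1]]]'
python3 - <<'E'
from h import *
o=bot.get_obs();print(o['contact_force'],o['moment'],o['tcp_rot'],o['tool_pos'],o['grip_width'],o['joint_positions'])
snap('w1','scene',(240,120,440,290))
E
```

```text
time: 20.4
tool_pos: [569.3, 58.0, 66.7]
tcp_rot: [3.141, 0.0, -1.228]
contact_force: [-1.5, 2.3, 1.9]
grip_width: 28.3
[-1.54639861  2.30031288  1.9390511 ] [0.25922918 0.24466094 0.34189292] [ 3.14112553e+00  4.44877594e-04 -1.22766309e+00] [569.31069729  57.99485543  66.74416264] 28.34688907769664 [-3.25239027e-02  5.95929623e-01  1.58995961e+00  2.96761022e-04
  9.56301217e-01  1.19496791e+00]
```

View pics/w1.png

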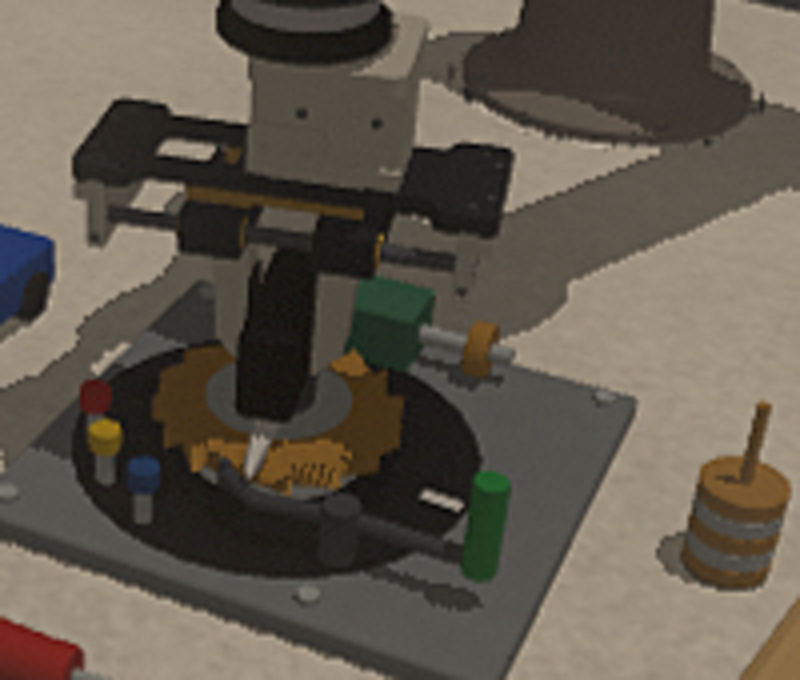

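```bash
python3 -m inch '[[[0,0,0,0,0,0.1,1],[0,0,0,0,0,0.2,1],[0,0,0,0,0,0.3,1],[0,0,0,0,0,0.4,1],[0,0,0,0,0,0.5,1],[0,0,0,0,0,0.6,1],[0,0,0,0,0,0.7,1],[0,0,0,0,0,0.8,1],[0,0,0,0,0,0.9,1],[0,0,0,0,0,0.95,1]]]'
python3 - <<'E'
from h import *
o=bot.get_obs();print(o['contact_force'],o['moment'],o['tcp_rot'],o['tool_pos'],o['grip_width'],o['joint_positions'])
E
```

```text
time: 21.7
tool_pos: [569.3, 58.0, 66.8]
tcp_rot: [3.141, 0.0, -1.973]
contact_force: [-2.0, 3.4, 2.1]
grip_width: 28.1
[-1.96156013  3.41715724  2.10361423] [0.48162185 0.37088065 0.36075134] [ 3.14087783e+00  8.08881907e-05 -1.97347154e+00] [569.30901073  57.99789186  66.75254363] 28.070012325296897 [-3.25699686e-02  5.95929079e-01  1.58993116e+00  4.08729217e-04
  9.56369623e-01  1.94066581e+00]
```

```bash
python3 -m inch '[[[0,0,0,0,0,0.1,1],[0,0,0,0,0,0.2,1],[0,0,0,0,0,0.3,1],[0,0,0,0,0,0.4,1],[0,0,0,0,0,0.5,1],[0,0,0,0,0,0.6,1],[0,0,0,0,0,0.7,1],[0,0,0,0,0,0.8,1],[0,0,0,0,0,0.9,1],[0,0,0,0,0,0.95,1]]]'
python3 - <<'E'
from h import *
o=bot.get_obs();print(o['contact_force'],o['moment'],o['tcp_rot'],o['tool_pos'],o['grip_width'],o['joint_positions'])
snap('w3','scene',(240,120,440,290));snap('w3t')
E
```

```text
time: 22.95
tool_pos: [569.3, 58.0, 66.7]
tcp_rot: [3.141, -0.0, -2.72]
contact_force: [-1.4, 3.2, 2.5]
grip_width: 27.9
[-1.38333973  3.20863534  2.51649556] [0.56846929 0.30980481 0.34678325] [ 3.14092841e+00 -4.33831230e-04 -2.71970265e+00] [569.29699376  58.00511152  66.74057385] 27.863537933210374 [-3.25985346e-02  5.95944616e-01  1.58994236e+00  4.97311027e-04
  9.56387128e-01  2.68681744e+00]
```

View pics/w3.png

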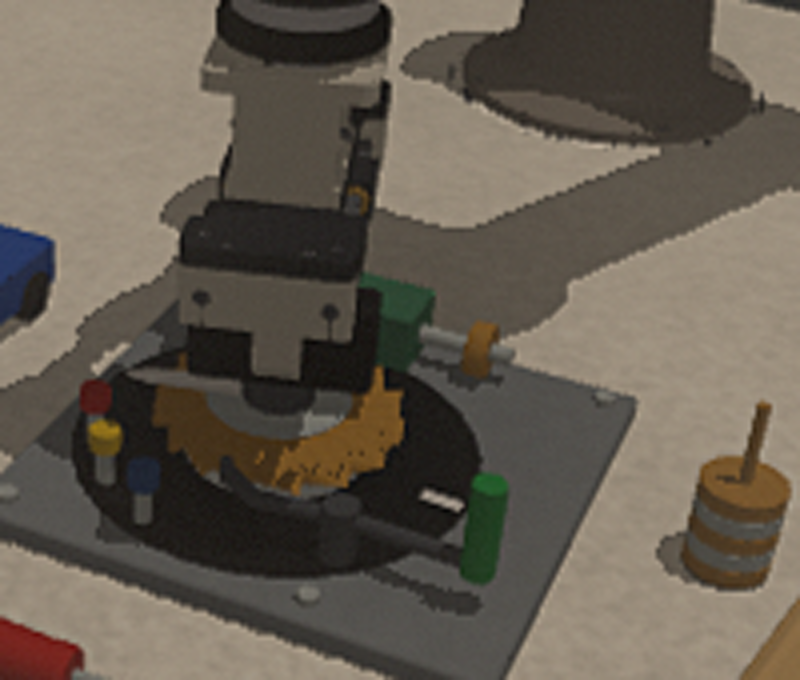

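View pics/w3t.png

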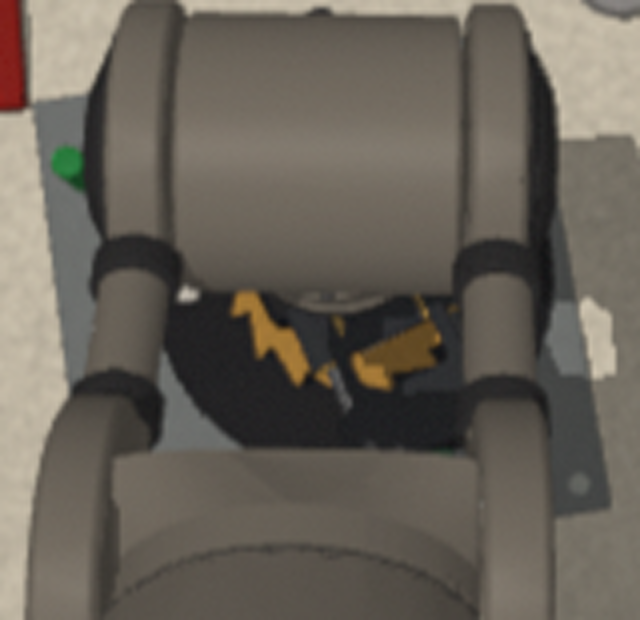

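```bash
python3 - <<'E'
from h import *
for a in (-0.95,-1.01,-1.1,-1.15,-1.2,-1.3):
    u=proj('scene',[569+76*np.cos(a),58+76*np.sin(a),48]); print(a,(u-[240,120])*4)
E
python3 -m inch '[[[0,0,0,0,0,-0.02,1],[0,0,0,0,0,-0.04,1],[0,0,0,0,0,-0.06,1],[0,0,0,0,0,-0.08,1],[0,0,0,0,0,-0.1,1],[0,0,0,0,0,-0.12,1],[0,0,0,0,0,-0.14,1],[0,0,0,0,0,-0.15,1],[0,0,0,0,0,-0.15,1],[0,0,0,0,0,-0.15,1]]]'
python3 - <<'E'
from h import *
for i in range(2):
    o=bot.get_obs();print(o['contact_force'],o['moment'],o['tcp_rot'],o['tau'])
E
```

```text
-0.95 [122.52018967 389.5678493 ]
-1.01 [122.88199919 384.44244634]
-1.1 [124.45117474 376.89547284]
-1.15 [125.84311949 372.79379499]
-1.2 [127.59724739 368.76873286]
-1.3 [132.15852516 360.98270195]
time: 24.3
tool_pos: [569.3, 58.0, 66.7]
tcp_rot: [3.141, -0.0, -2.6]
contact_force: [-2.6, 4.8, 3.1]
grip_width: 27.9
[-2.6337867   4.8057821   3.14856564] [0.75965852 0.50099855 0.19455254] [ 3.14090530e+00 -2.62327736e-04 -2.60033707e+00] [ -2.94667505 -49.54439878 -20.5491221   -0.98276742  -1.00506395
   0.19610773]
[-2.6337867   4.8057821   3.14856564] [0.75965852 0.50099855 0.19455254] [ 3.14090530e+00 -2.62327736e-04 -2.60033707e+00] [ -2.94667505 -49.54439878 -20.5491221   -0.98276742  -1.00506395
   0.19610773]
```

```bash
python3 -m inch '[[[0,0,0,0,0,-0.01,1],[0,0,0,0,0,-0.02,1],[0,0,0,0,0,-0.02,1],[0,0,0,0,0,-0.03,1],[0,0,0,0,0,-0.03,1],[0,0,0,0,0,-0.03,1],[0,0,0,0,0,-0.03,1],[0,0,0,0,0,-0.03,1],[0,0,0,0,0,-0.03,1],[0,0,0,0,0,-0.03,1]]]'
python3 - <<'E'
from h import *
o=bot.get_obs();print(o['contact_force'],o['moment'],o['tcp_rot'])
E
```

```text
time: 25.55
tool_pos: [569.3, 58.0, 66.8]
tcp_rot: [3.141, -0.0, -2.577]
contact_force: [-2.4, 5.0, 4.4]
grip_width: 28.2
[-2.41370517  5.03885633  4.43446657] [0.80364886 0.52928109 0.18051658] [ 3.14088518e+00 -2.26535817e-04 -2.57674906e+00]
```

```bash
python3 -m inch '[[[0,0,0,0,0,-0.01,1],[0,0,0,0,0,-0.02,1],[0,0,0,0,0,-0.03,1],[0,0,0,0,0,-0.03,1],[0,0,0,0,0,-0.03,1],[0,0,0,0,0,-0.03,1],[0,0,0,0,0,-0.03,1],[0,0,0,0,0,-0.03,1],[0,0,0,0,0,-0.03,1],[0,0,0,0,0,-0.03,1]]]'
python3 - <<'E'
from h import *
o=bot.get_obs();print(o['contact_force'],o['moment'],o['tcp_rot'])
snap('e2','scene',(240,120,440,290))
E
```

```text
time: 26.8
tool_pos: [569.4, 57.8, 66.8]
tcp_rot: [3.141, 0.0, -2.555]
contact_force: [-3.3, 4.4, 3.5]
grip_width: 27.5
[-3.28829469  4.38826047  3.48622989] [ 0.74597612  0.54134768 -0.4655055 ] [ 3.14075198e+00  3.80060293e-05 -2.55506294e+00]
```

View pics/e2.png

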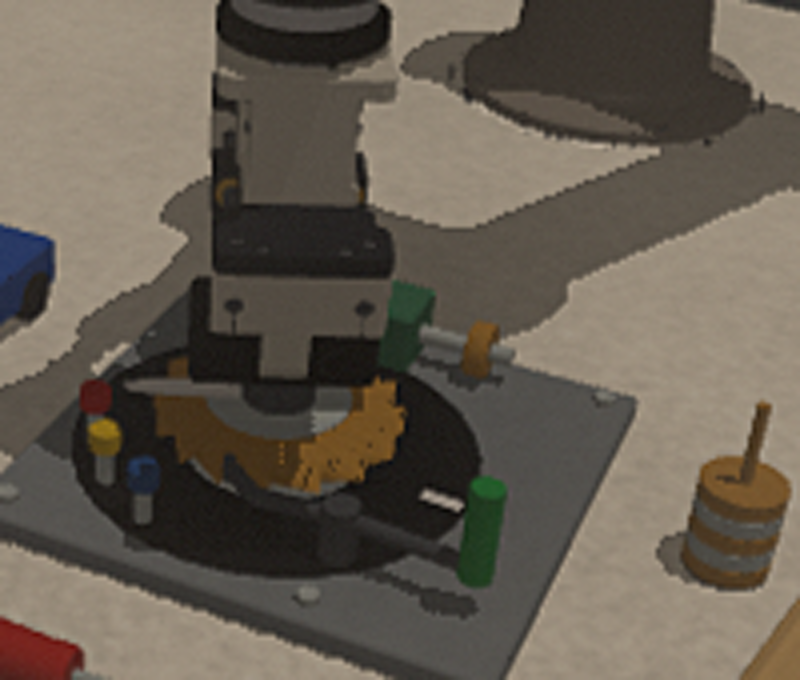

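```bash
python3 -m inch '[[[0,0,0,0,0,0.005,1],[0,0,0,0,0,0.008,1],[0,0,0,0,0,0.008,1],[0,0,0,0,0,0.008,1],[0,0,0,0,0,0.008,1],[0,0,0,0,0,0.008,1],[0,0,0,0,0,0.008,1],[0,0,0,0,0,0.008,1],[0,0,0,0,0,0.008,1],[0,0,0,0,0,0.008,1]]]'
python3 - <<'E'
from h import *
o=bot.get_obs();print(o['contact_force'],o['moment'],o['tcp_rot'])
E
```

```text
time: 28.1
tool_pos: [569.4, 57.9, 66.7]
tcp_rot: [3.141, -0.0, -2.561]
contact_force: [-3.6, 4.0, 3.9]
grip_width: 27.9
[-3.6300783   4.04093502  3.87803369] [ 0.79429616  0.4347266  -0.23644543] [ 3.14083213e+00 -9.71592160e-05 -2.56064556e+00]
```

Pawl carries the load; open slowly, then lift.

```bash
python3 -m inch '[[[0,0,0,0,0,0,0.3],[0,0,0,0,0,0,0.2],[0,0,0,0,0,0,0],[0,0,0,0,0,0,-0.3],[0,0,0,0,0,0,-0.6],[0,0,0,0,0,0,-0.8],[0,0,0,0,0,0,-0.8],[0,0,0,0,0,0,-0.8],[0,0,0,0,0,0,-0.8],[0,0,0,0,0,0,-0.8]]]'
python3 -m inch '[[[0,0,-0.1,0,0,0,-0.8],[0,0,-0.25,0,0,0,-0.8],[0,0,-0.4,0,0,0,-0.8],[0,0,-0.55,0,0,0,-0.8],[0,0,-0.7,0,0,0,-0.8],[0,0,-0.85,0,0,0,-0.8],[0,0,-0.85,0,0,0,-0.8],[0,0,-0.85,0,0,0,-0.8],[0,0,-0.85,0,0,0,-0.8],[0,0,-0.85,0,0,0,-0.8]]]'
python3 - <<'E'
from h import *
o=bot.get_obs();print(o['contact_force'],o['moment'],o['tcp_rot'])
snap('f','scene',(240,120,440,290))
E
```

```text
time: 29.35
tool_pos: [569.6, 57.6, 66.7]
tcp_rot: [-3.142, -0.0, -2.561]
contact_force: [0.3, 0.2, 0.5]
grip_width: 82.8
time: 30.6
tool_pos: [569.3, 57.6, 235.7]
tcp_rot: [3.141, -0.001, -2.561]
contact_force: [0.2, 0.3, 0.2]
grip_width: 82.7
[0.20620159 0.27046738 0.21983616] [ 0.16367588 -0.01292056 -0.03124374] [ 3.14070507e+00 -1.48197021e-03 -2.56138807e+00]
```

View pics/f.png

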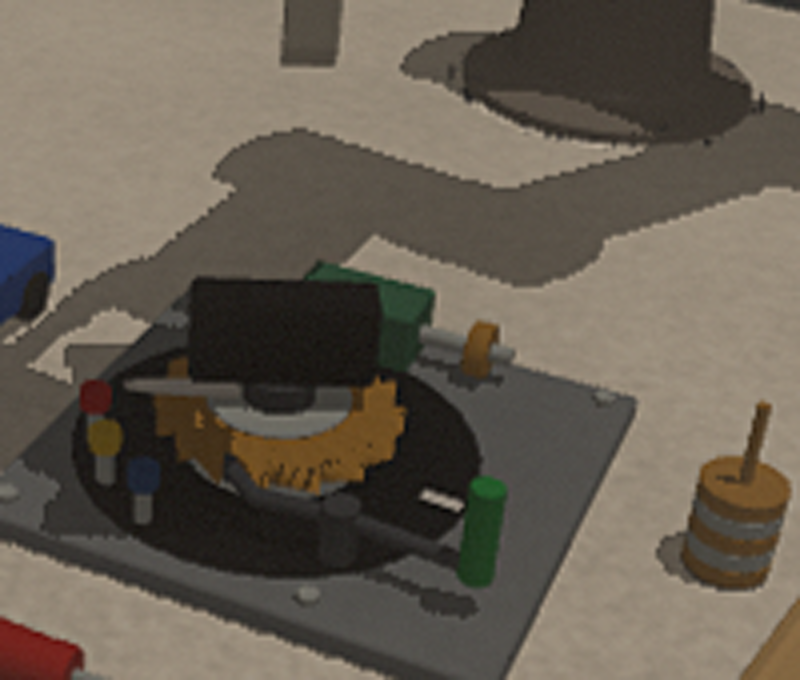

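```bash
python3 -m inch '[[[0.1,-0.2,0,0,0,0,-0.8],[0.2,-0.4,0,0,0,0,-0.8],[0.35,-0.6,0,0,0,0,-0.8],[0.5,-0.8,0,0,0,0,-0.8],[0.6,-1,0,0,0,0,-0.8],[0.6,-1,0,0,0,0,-0.8],[0.6,-1,0,0,0,0,-0.8],[0.6,-1,0,0,0,0,-0.8],[0.6,-1,0,0,0,0,-0.8],[0.6,-1,0,0,0,0,-0.8]]]'
python3 - <<'E'
from h import *
a=snap('ft'); b=snap('fs','scene',(240,120,440,290))
E
```

```text
time: 31.9
tool_pos: [579.0, -174.8, 236.9]
tcp_rot: [-3.141, 0.0, -2.56]
contact_force: [-0.1, -0.3, 0.1]
grip_width: 82.7
```

View pics/ft.png

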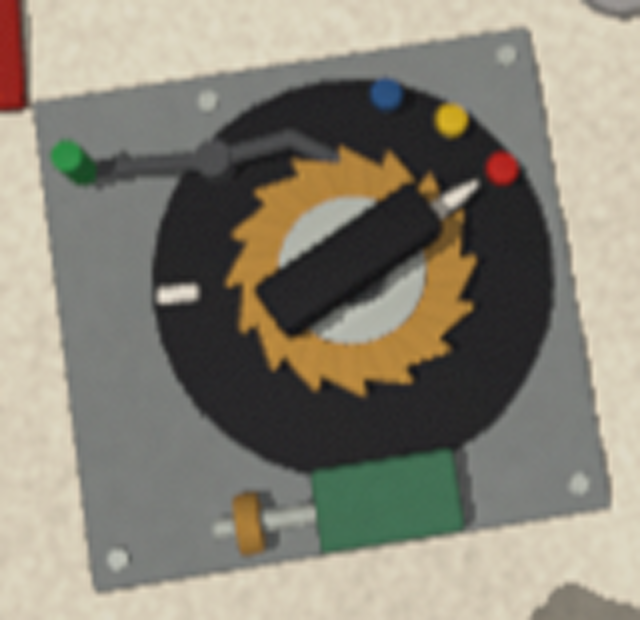

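View pics/fs_full.png

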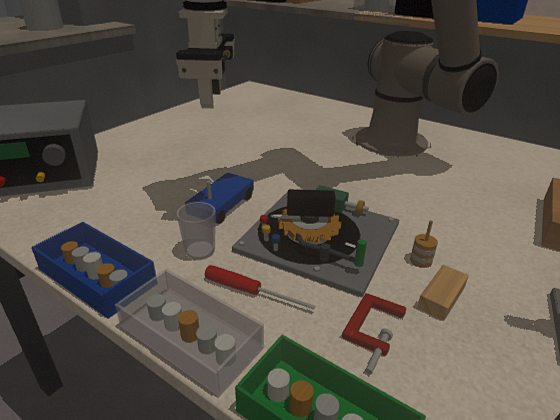

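The top view shows the white pointer (crop 478,183) aimed at the red head (502,168), with the pawl seated and the post back at its rest position (68,157). The bystanders stand where they were.

```bash
python3 -c "
from plant import bot
print(bot.get_obs()['time'],bot.close_job())"
```

```text
the job is handed in; nothing more can be done
32.0 None
```

The job is done and handed in at 32.0 s of the 69 s allowed. The pawl alone holds the wheel, with the white pointer at the red-headed peg (7th tooth).

- **Release:** I pushed the green post with the shut fingers until the pawl lifted. The pointer came back to the white zero line, checked in both cameras, and the post then sprang back.
- **Winding:** I wound the knob clockwise in a single grip, about 0.14 rad past the red peg's tooth, so no fresh grip was needed. When I first gripped it, the knob turned out to sit about 3 mm further out in x than I had measured. That pulled on the arm with 11 N until I shifted the tool to match.
- **Easing back:** Before letting go I eased the knob back until the moment on the tool changed sign, from +0.18 to -0.47 N m. That showed the pawl had taken the load. I turned it forward slightly, to -0.24 N m, and opened the fingers.
- **Last checks:** After letting go, the pointer stood at about -1.01 rad in world angle, where the 7th tooth should be. I had measured the red head at -0.99, a difference within the measuring error. By eye, the bystanders stood where they were in the first pictures, and the gripper was about 235 mm above the bench, well to the side and touching nothing.

No check failed.

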